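# Lock the lens carriage over the inspection lamp

### The arm

A 7-joint arm with a two-finger parallel gripper is mounted at the origin on a cart in front of the work surface, level with it; the furniture and walls round the work are solid. World frame = base frame: x ahead of the robot, y to its left, z up, the work surface at z = 0. Lengths are in mm, angles in rad, forces in N, time in s.
With the tool pointing down it reaches from about 400 to 900 mm from the base axis. Payload 5.6 kg.
Tool frame: the origin (TCP) lies on the centre line of the jaws, within the pads' length; the fingertips stand 19 mm ahead of it and the grasp point (between the pads) is the TCP; z points along the fingers, y is the line along which they close (so a half turn about z gives the same grasp; the last joint's range is limited). The gripper opens to 92 mm and grips with 3 to 60 N. Pads are 20 mm wide; open, the fingers measure 128 mm over their backs; the gripper's body (75 mm by 189 mm) begins 69 mm behind the grasp point.
Start: joints at [-1.185, 0.468, -0.012, 1.603, 0.006, 1.071, -0.056], TCP at [270.296, 591.141, 233.592] pointing down, gripper open.
Joint ranges: [-2.53, 2.53], [-0.31, 2.02], [-1.57, 1.55], [0.28, 2.44], [-1.29, 4.43], [0.15, 1.84], [-2.92, 2.92]. Speed limits (rad/s): [2.57, 2.57, 3.14, 3.14, 3.14, 3.14, 3.14].

### API

Orientations are given as [roll, pitch, yaw] about the fixed x, y, z axes, in that order (R = Rz(yaw) Ry(pitch) Rx(roll)).
In Python, from plant import manip gives the robot as it stands.
- The arm moves only by the shell command python3 steer.py 'ROWS' [OPENING]. ROWS is rows parted by semicolons, their numbers by spaces, 1 to 8 of them, each of 4 numbers: dx, dy, dz in mm, then a turn about the tool's z in rad; each row shifts and turns the commanded pose from where the row before left it, along the tool's axes as they then stand; what a row does not reach is not made up. A row lasts 1/10 s, in which the tool goes at most 50 mm and 0.15 rad, less where a joint would pass 70% of its speed; a pose out of reach is approached as far as the arm can. OPENING is the opening from 0.0 (shut) to 1.0 (fully open), set as the command begins (- or left out keeps the last). The fingers move at their own pace and stop on an object; the grip force is fixed at half the most. Time passes only in rows, so rows that do not move let the fingers close. It prints the time, the measured TCP pose, the force, the opening and the grip force at its end.
- manip.state(): the state, without advancing time (a new reading comes with each control period).
- manip.snapshot(name): name is "side" or "top" or "wrist"; returns (picture, depth): 420x560x3 uint8, blue, green, red; 420x560 float32, mm along the optical axis (not along the pixel's ray), 0 where there is no reading.
- manip.get_calibration(name): a dict with "vertical_fov" (degrees; the focal length in pixels is half the picture's height over the tangent of half this angle, whatever the lens; pixels are square), "cx", "cy" (the principal point, pixels), "extrinsics" (4x4, takes a point from camera to world coordinates); the wrist camera has in their place "tool_from_camera" (4x4, takes a point from camera to tool coordinates, whose origin is the TCP and whose axes are the flange's). Camera axes: x right, y down, z forward; pixel columns grow to the right and rows downward; lengths in mm; the calibration is good to about 2 mm. A picture is of the moment at which its call begins: read the wrist's pose just before it. get_calibration takes no time and is no camera call.
- manip.finish_job(): hands the job in; it is judged then, once.
The state is a dict: "t": time; "joint_positions": joint angles; "dq": joint speeds; "effort": joint torques, N m; "tcp_pos": TCP position; "tcp_rot": TCP orientation; "ft_force": force on the tool from outside, world axes, zero at the start; "wrist_torque": the same for the moment, N m; "finger_gap": opening from 0.0 (shut) to 1.0 (fully open); "gripper_force": force on a finger pad.
Only numpy, scipy, OpenCV 4.12 (cv2) and the standard library are available. Lean on these libraries where they do the work, as an engineer would, in place of code of your own. Each camera call takes 0.05 s, during which the arm holds its last target. There are 200 camera calls.

### The job

Bring the lens on the inspection slide over its lamp: press the red release lever right down, then press the brass spring button flush and slide the blue carriage tube over it until the button pops fully up through the tube's hole, locking the carriage. Work without touching the lens.

Things in the scene. Friction and masses are not known exactly. Their poses are not given: they have to be found in the camera images.
- slide_bench: Inspection slide, fixed: grey base 176 x 290 x 10 mm with a square steel inner tube (24 mm wide, 276 long, top face 52 mm above the table). Origin on the table under the middle of the tube's centre line. Local y runs along the tube (carriage travels to +y to lock); lever on the -x side, lens and lamp on the +x side; base spans x -76 to +100 mm. All of it is below 80 mm.
- snap_button: Round brass spring button, 12 mm diameter, upright in the inner tube at bench y = +25 mm. Origin: centre of its flat top, 64 mm above the table when out. Sinks straight down 11 mm against 3 N (out) to 6 N (in) and springs back. The blue tube passes over it only while its top is below 56 mm; higher, it blocks the tube's end. A fingertip 1 to 3 mm above the inner tube holds it flush.
- carriage: Blue carriage tube, 38 mm wide, 50 mm long along y, slides along bench y only (1.5 N friction, stays put). Origin: centre of the 15 mm square hole in its roof, at the roof's top, 60 mm above the table; axes as the bench. Roof 4 mm thick. Starts with its hole 51 to 81 mm short of the button; its end meets the raised button at 31 mm; locks at 0 (1.5 mm play), the button then 4 mm above the roof.
- front_end (a point): Centre of the carriage's leading (+y) end face, 25 mm ahead of the hole centre, 65 mm above the table. The face belongs to a raised collar and reaches from 56 to 74 mm above the table.
- rear_end (a point): Centre of the carriage's trailing (-y) end face, 25 mm behind the hole centre, 65 mm above the table; same raised collar as in front. Push here. Open fingers can straddle the tube lengthwise from above: the trailing finger pushes this face while the leading finger, just ahead of the front end, presses the button.
- lever_pad (a point): Centre of the top of the release lever's red pad (28 mm along x, 22 mm along y), at bench x -54, y -5 mm; 52 mm above the table when up, 32 mm when right down. Press it from above. A steel lug on the carriage (out to bench x -36 mm) runs against the raised lever when the hole is 43 mm short of the button; with the lever down it passes.
- release_lever (a joint): Angle of the release lever, rad: 0 up (blocks the carriage), 0.34 right down on its stop (it clears the carriage beyond 0.28). Pivot at bench y = +55 mm, 38 mm above the table. Takes about 4 N at the pad, stays where it is left, no spring.
- lens: Clear round lens, 64 mm diameter, 10 mm thick, in a wire ring on the carriage's +x side; origin at the centre of its underside, 65 mm from the tube's centre line, 46 mm above the table. It moves with the carriage.

How it is judged (in metres and radians):
On the way, in this order (a step that is already met when the one before it is completed fails the run):
1. the release lever is pressed down (beyond 0.28 rad) (value of joint release_lever above 0.28 rad), for 0.1 s.
2. a finger holds the spring button flush (its top below 56.5 mm) while the tube's hole is still 26 mm or more short of it (contact force between the fingers and snap_button above 0.5 N and z of snap_button in the frame of slide_bench below 0.0565 m and horizontal distance between carriage and snap_button above 0.026 m), for 0.05 s.
3. the tube covers the button and keeps it down (hole 8 to 22 mm short) (z of snap_button in the frame of slide_bench below 0.0575 m and horizontal distance between carriage and snap_button between 0.008 and 0.022 m), for 0.05 s.
At the end, for the whole second after the job is handed in: The button stands up through the carriage's hole (top at least 62 mm above the table, hole centre within 3 mm of the button), the carriage is at rest and the release lever is still down (beyond 0.25 rad) (horizontal distance between carriage and snap_button below 0.003 m and z of snap_button in the frame of slide_bench above 0.062 m and linear speed of carriage below 0.005 m/s and value of joint release_lever above 0.25 rad); the robot touches nothing.
It fails at once if the lens is touched (contact force between any of the fingers, the arm and lens above 0.5 N).
It also fails if it takes over 51 s, if anything falls off the work surface, if the arm or the gripper's body presses on something with over 40 N, if the wrist force passes 120 N, or if a joint passes its speed limit or range.

## Working session

There is one attempt and no reset: what is moved stays moved. The work goes in short steps, Python scripts to look and compute and a shell command to move; the robot and the scene stay as the last step left them, time stands still between calls to the robot, and variables do not carry over. Pictures are saved under pics/ and viewed, at most 10 in all, crops included, and the job is handed in when it is done.

```bash
ls; mkdir -p pics
cat > h.py <<'E'
import numpy as np,cv2
from plant import manip
def snap(n,f):
    s=manip.state(); im,d=manip.snapshot(n); cv2.imwrite('pics/'+f+'.png',im); np.save('pics/'+f+'.npy',d)
    return im,d,s
E
python3 - <<'E'
from h import *
for n in('top','side'):
    im,d,s=snap(n,n+'0'); c=manip.get_calibration(n); print(n,c)
print(s)
E
```

```text
pics
plant.py
steer.py
top {'vertical_fov': 52.8817447361516, 'cx': 279.05232875706673, 'cy': 207.718001767067, 'extrinsics': array([[-4.85785585e-04, -9.85795913e-01,  1.67946960e-01,
         3.98158005e+02],
       [-9.99923230e-01, -1.60056016e-03, -1.22870575e-02,
        -1.94986507e+02],
       [ 1.23813403e-02, -1.67940035e-01, -9.85719457e-01,
         9.00563266e+02],
       [ 0.00000000e+00,  0.00000000e+00,  0.00000000e+00,
         1.00000000e+00]])}
side {'vertical_fov': 49.83841491750331, 'cx': 280.1227918815494, 'cy': 214.33542138010299, 'extrinsics': array([[-9.52929475e-01, -2.11833506e-01,  2.16914685e-01,
         3.78634006e+02],
       [-3.02356757e-01,  6.10886739e-01, -7.31708810e-01,
         4.13415050e+02],
       [ 2.24901379e-02, -7.62852513e-01, -6.46181272e-01,
         6.37231828e+02],
       [ 0.00000000e+00,  0.00000000e+00,  0.00000000e+00,
         1.00000000e+00]])}
{'t': 0.05, 'joint_positions': array([-1.18500284,  0.46837614, -0.01159847,  1.60361575,  0.00598514,
        1.07140934, -0.05627034]), 'dq': array([ 0.00055992, -0.00232362, -0.00094697, -0.0009071 , -0.00259843,
        0.00143054, -0.00047567]), 'effort': array([ 7.87698955e-04, -5.22134185e+01, -1.24661741e-02, -2.44646126e+01,
       -5.68622304e-02,  1.39349001e-02,  5.61564389e-05]), 'tcp_pos': array([270.08421868, 590.62427302, 232.64425245]), 'tcp_rot': array([-3.13982223e+00,  1.12964801e-04,  2.71275390e+00]), 'ft_force': array([ 0.08279956, -0.2271578 ,  0.54649077]), 'wrist_torque': array([0.00945478, 0.02224276, 0.01522409]), 'gripper_force': 0.0, 'finger_gap': 0.9999174998228516}
```

View pics/top0.png

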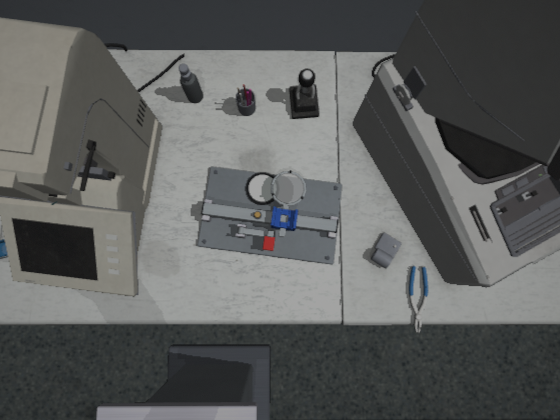

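View pics/side0.png

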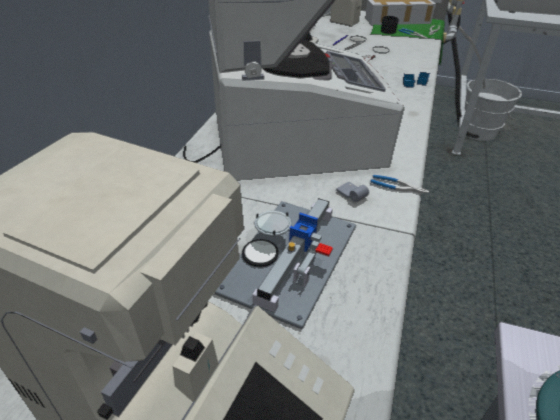

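Top view: button at about (257,215), carriage (284,218), red pad (269,243), lens (289,188). In the bench frame, +y points to image left. Next I'll measure these by colour.

```bash
cat >> h.py <<'E'
from scipy.spatial.transform import Rotation as Ro
H,W=420,560
def cam(n,s=None):
    c=manip.get_calibration(n); f=H/2/np.tan(np.radians(c['vertical_fov'])/2)
    if n=='wrist':
        T=np.eye(4);T[:3,:3]=Ro.from_euler('xyz',s['tcp_rot']).as_matrix();T[:3,3]=s['tcp_pos'];E=T@c['tool_from_camera']
    else:E=c['extrinsics']
    return f,c['cx'],c['cy'],E
def ray(C,uv,z):
    f,cx,cy,E=C; uv=np.atleast_2d(uv).astype(float)
    r=np.c_[(uv[:,0]-cx)/f,(uv[:,1]-cy)/f,np.ones(len(uv))]@E[:3,:3].T
    return E[:3,3]+r*((z-E[2,3])/r[:,2])[:,None]
def mask(im,col):
    h=cv2.cvtColor(im,cv2.COLOR_BGR2HSV)
    lo,hi={'red':((0,150,80),(8,255,255)),'blue':((110,130,60),(128,255,255)),'brass':((15,90,60),(35,255,255))}[col]
    return cv2.inRange(h,lo,hi)
def blobs(im,col,roi,amin=8):
    m=mask(im,col); k=np.zeros_like(m); x0,y0,x1,y1=roi; k[y0:y1,x0:x1]=m[y0:y1,x0:x1]
    n,l,st,ce=cv2.connectedComponentsWithStats(k)
    return [(ce[i],st[i]) for i in range(1,n) if st[i][4]>=amin]
E
python3 - <<'E'
from h import *
for n,roi in(('top',(195,160,345,265)),('side',(215,195,360,330))):
    im=cv2.imread(f'pics/{n}0.png');C=cam(n)
    for c,z in(('red',52),('blue',66),('brass',64)):
        for ce,st in blobs(im,c,roi): print(n,c,ce,st,ray(C,ce,z)[0])
im=cv2.imread('pics/top0.png')
C=cam('top')
g=cv2.cvtColor(im,cv2.COLOR_BGR2HSV)
# base screws/corners approx
print(ray(C,[(209,169),(341,185),(333,262),(198,251)],10))
cv2.imwrite('pics/crop.png',cv2.resize(im[155:275,190:350],None,fx=5,fy=5,interpolation=cv2.INTER_CUBIC))
E
```

```text
top red [268.19847328 243.01526718] [263 236  12  15 131] [ 470.75602291 -183.71858131   52.        ]
top blue [283.82367758 218.1813602 ] [271 207  27  23 397] [ 519.17228313 -214.90719743   66.        ]
top brass [256.78571429 214.5       ] [254 212   6   6  28] [ 526.83970097 -160.8057042    64.        ]
side red [323.68548387 248.79032258] [316 243  16  12 124] [ 469.42245869 -181.91853528   52.        ]
side blue [301.57324841 225.12101911] [290 213  28  24 157] [ 522.13851681 -216.51790994   66.        ]
side blue [306.42857143 225.95238095] [304 222   6  10  21] [ 512.75312914 -217.24292918   66.        ]
side blue [311.9 225.2] [310 223   5   5  10] [ 503.42964989 -222.73969829   66.        ]
side blue [310.875 233.   ] [309 231   5   5   8] [ 499.72795486 -200.82129433   66.        ]
side blue [307.28205128 240.33333333] [303 234   9  15  39] [ 500.95250943 -179.40988287   66.        ]
side brass [291.13953488 245.93023256] [289 242   6   9  43] [ 525.34007194 -157.70295768   64.        ]
[[ 634.82812054  -54.18580033   10.        ]
 [ 599.96338108 -340.1321418    10.        ]
 [ 434.6114814  -319.16335346   10.        ]
 [ 457.51191941  -35.99991753   10.        ]]
```

View pics/crop.png

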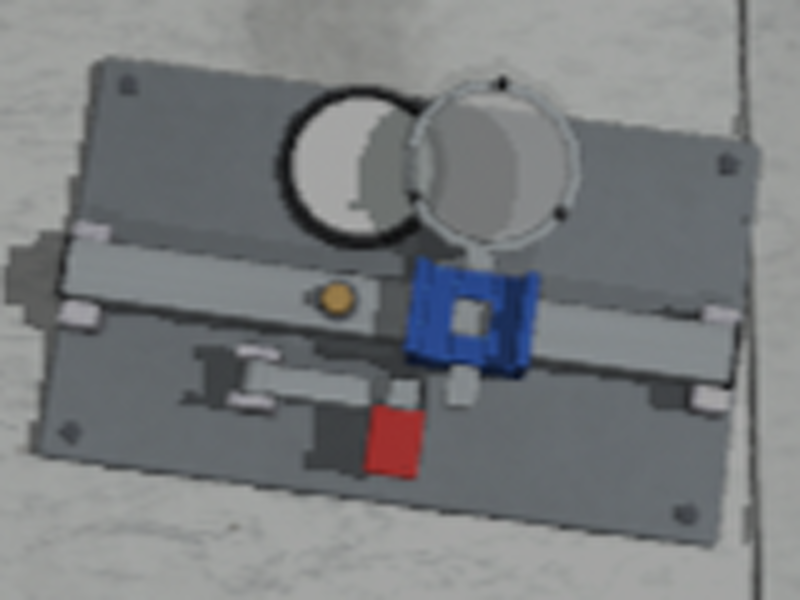

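```bash
python3 - <<'E'
from h import *
P=[]
for n in('top','side'):
    d=np.load(f'pics/{n}0.npy');f,cx,cy,E=cam(n)
    v,u=np.mgrid[:H,:W]; p=np.stack([(u-cx)/f*d,(v-cy)/f*d,d],-1)[d>0]@E[:3,:3].T+E[:3,3]; P.append(p)
P=np.vstack(P)
print('      y:',*range(-500,800,50))
for x in range(150,900,50):
    row=[]
    for y in range(-500,800,50):
        q=P[(abs(P[:,0]-x)<25)&(abs(P[:,1]-y)<25)]
        row.append(int(np.percentile(q[:,2],99)) if len(q)>5 else -999)
    print(x,*row)
C=cam('top');print(ray(C,[284,218.4],60))
E
python3 steer.py '0 0 -46 -0.11;0 0 -46 -0.11;0 0 -46 -0.11;0 0 -46;0 0 -46' 0
```

```text
Traceback (most recent call last):
  File "steer.py", line 5, in <module>
    connect(sys.argv[1:4])
    ~~~~~~~^^^^^^^^^^^^^^^
ValueError: setting an array element with a sequence. The requested array has an inhomogeneous shape after 1 dimensions. The detected shape was (5,) + inhomogeneous part.
```

```bash
python3 steer.py '0 0 -46 -0.11;0 0 -46 -0.11;0 0 -46 -0.11;0 0 -46 0;0 0 -46 0' 0 && python3 steer.py '-20 -44 0 0;-20 -44 0 0;-20 -44 0 0;-20 -44 0 0;-20 -44 0 0;-20 -44 0 0;-20 -44 0 0;-20 -44 0 0'
```

```text
t: 0.6
tcp_pos: [270.2, 590.6, 465.2]
tcp_rot: [-3.141, -0.0, 3.043]
ft_force: [-0.7, 1.0, -0.3]
finger_gap: 0.592
gripper_force: 0.0
t: 1.4
tcp_pos: [394.9, 222.9, 463.4]
tcp_rot: [3.142, -0.0, 3.043]
ft_force: [0.7, -0.3, -0.1]
finger_gap: 0.009
gripper_force: 0.0
```

```bash
python3 steer.py '-14 -47 0 0;-14 -47 0 0;-14 -47 0 0;-14 -47 0 0;-14 -47 0 0;-14 -47 0 0;-14 -47 10 0;-14 -47 10 0' && python3 steer.py '0 -10 45 0;0 -10 45 0;0 0 45 0;0 0 30 0;0 0 0 0'
python3 - <<'E'
from h import *
im,d,s=snap('wrist','w1');print(s['tcp_pos'],s['tcp_rot']);np.save('pics/w1s.npy',s)
C=cam('wrist',s)
for c,z in(('red',52),('blue',66),('brass',64)):
    for ce,st in blobs(im,c,(0,0,560,420),60): print(c,ce,st,ray(C,ce,z)[0])
E
```

```text
t: 2.2
tcp_pos: [468.9, -162.0, 443.6]
tcp_rot: [3.141, 0.001, 3.043]
ft_force: [0.4, 0.1, -0.2]
finger_gap: 0.006
gripper_force: 0.0
t: 2.7
tcp_pos: [464.4, -179.0, 274.9]
tcp_rot: [3.141, -0.008, 3.042]
ft_force: [0.2, 0.4, 0.5]
finger_gap: 0.008
gripper_force: 0.0
[ 464.38712494 -179.03783454  274.87016636] [ 3.1414524  -0.00849002  3.04225236]
red [272.6090535  187.93209877] [263 176  20  25 486] [ 470.12764478 -182.57889248   52.        ]
blue [246.80641026 233.00128205] [230 219  42  35 780] [ 512.79976542 -214.19295176   66.        ]
blue [226.66666667 240.08      ] [224 223   6  35 150] [ 518.53959082 -236.39694793   66.        ]
brass [298.97802198 238.53846154] [294 234  11  11  91] [ 525.19234376 -159.85172698   64.        ]
brass [294.48611111 350.46944444] [291 316   7  71 360] [ 662.07586989 -176.52400307   64.        ]
brass [258.12457912 355.10774411] [256 320   5  67 297] [ 664.05403807 -219.281957     64.        ]
```

View pics/w1.png

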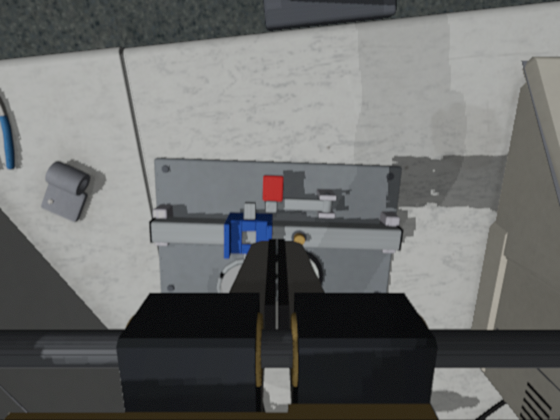

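Wrist view: pad at (273,188), button (299,238), hole about (250,237), tube ends (152,232) and (400,238). Next is the bench yaw and the carriage gap.

Run:
```python
from h import *
s=np.load('pics/w1s.npy',allow_pickle=True).item();C=cam('wrist',s)
def ang(a,b):
    v=b-a;return -np.arctan2(v[0],v[1])
a=ray(C,[(166,169),(391,176)],10);print('screws',a,ang(*a))
b=ray(C,[(151,220),(401,226)],52);print('tube',b,ang(*b))
print('hole',ray(C,[250,237],60))
im=cv2.imread('pics/w1.png')
m=mask(im,'blue');v,u=np.nonzero(m[210:265,215:285]);v+=210;u+=215
p=ray(C,np.c_[u,v],74)
yaw=-.1;ey=np.array([-np.sin(yaw),np.cos(yaw)]);print('blue along y @74',np.percentile(p[:,:2]@ey,[1,99]),'button',np.array([525.5,-160.])@ey)
```

```text
screws [[ 444.21487942 -305.00686262   10.        ]
 [ 478.5081668   -44.46014748   10.        ]] -0.1308682354958112
tube [[ 492.36371519 -317.53602794   52.        ]
 [ 526.2570753   -47.44423945   52.        ]] -0.12483575597791216
hole [[ 519.66639277 -212.030132     60.        ]]
blue along y @74 [-185.3589177  -136.28609536] button -106.73820599657594
```

```bash
python3 steer.py '-6 -3.5 45 0.022;0 0 45 0;0 0 45 0;0 0 40 0;0 0 20 0;0 0 0 0' && python3 steer.py '0 0 6 0;0 0 6 0;0 0 6 0;0 0 4 0;0 0 0 0'
```

```text
t: 3.35
tcp_pos: [472.9, -183.7, 82.9]
tcp_rot: [3.141, -0.002, 3.022]
ft_force: [0.2, 0.3, 0.5]
finger_gap: 0.006
gripper_force: 0.0
t: 3.85
tcp_pos: [473.8, -185.0, 62.1]
tcp_rot: [-3.14, 0.003, 3.02]
ft_force: [0.9, -1.3, 1.0]
finger_gap: 0.006
gripper_force: 1.2
```

```bash
python3 steer.py '2 0 4 0;0 0 3 0;0 0 2 0;0 0 0 0' && python3 steer.py '0 0 2 0;0 0 2 0;0 0 0 0'
```

```text
t: 4.25
tcp_pos: [471.8, -184.1, 53.0]
tcp_rot: [-3.141, 0.002, 3.021]
ft_force: [3.1, -2.9, 5.7]
finger_gap: 0.005
gripper_force: 3.1
t: 4.55
tcp_pos: [472.3, -184.3, 51.3]
tcp_rot: [3.14, 0.003, 3.02]
ft_force: [-3.9, -0.6, 33.9]
finger_gap: 0.003
gripper_force: 15.5
```

```bash
python3 steer.py '0 0 -40 0;0 0 -45 0;-25 -11.5 0 0;-25 -12 0 0;0 0 0 0;0 0 0 0' 0.78
python3 - <<'E'
from h import *
im,d,s=snap('side','s1');print(s['tcp_pos'],s['finger_gap'])
cv2.imwrite('pics/s1c.png',cv2.resize(im[160:320,215:365],None,fx=4,fy=3.7,interpolation=cv2.INTER_CUBIC))
im,d,s=snap('wrist','w2')
C=cam('wrist',s)
for c,z in(('red',32),('blue',66),('brass',64)):
    for ce,st in blobs(im,c,(0,0,560,420),60): print(c,ce,st,ray(C,ce,z)[0])
cv2.imwrite('pics/both.png',np.hstack([cv2.resize(cv2.imread('pics/s1c.png'),(400,400)),cv2.resize(im,(400,400))]))
E
```

```text
t: 5.15
tcp_pos: [515.8, -211.9, 132.2]
tcp_rot: [3.14, -0.005, 3.021]
ft_force: [-0.2, -0.3, -0.3]
finger_gap: 0.506
gripper_force: 0.0
[ 515.78647724 -211.94953074  132.167563  ] 0.5056630844319393
red [308.84305317 146.47941681] [ 294  127   31   41 1166] [ 469.85832764 -182.72346249   32.        ]
blue [276.40928144 228.01257485] [ 232  194   82   75 3340] [ 514.79176254 -210.89735994   66.        ]
brass [355.49180328 232.92786885] [347 222  19  22 305] [ 524.94216003 -160.83604627   64.        ]
brass [137.07432432 355.20608108] [130 316  17  71 592] [ 597.52945411 -320.22543569   64.        ]
brass [415.83876221 354.96416938] [406 316  18  71 614] [ 621.55753969 -124.19507134   64.        ]
brass [397.66427889 412.96322827] [ 139  405  418   14 2094] [ 670.41392465 -138.73734732   64.        ]
```

View pics/both.png

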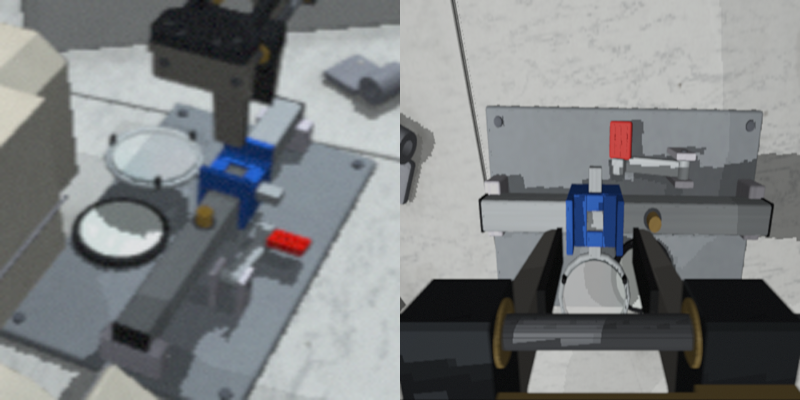

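Side: lever is down and carriage clear. Wrist: carriage spans columns 232–314, with the hole near (275,233) and the button at (355,233).

```bash
python3 steer.py '0 0 0 0;0 0 0 0;0 0 0 0' 0.78
python3 - <<'E'
from h import *
im,d,s=snap('wrist','w3');C=cam('wrist',s);print(s['tcp_pos'],s['tcp_rot'])
m=mask(im,'blue')[150:290,200:340]
yaw=-.122;R=np.array([[np.cos(yaw),-np.sin(yaw)],[np.sin(yaw),np.cos(yaw)]]);B=np.array([525.3,-160.4])
v,u=np.nonzero(m);p=ray(C,np.c_[u+200,v+150],74)[:,:2]
print('blue bench rel button',np.percentile((p-B)@R,[.5,99.5],axis=0))
g=cv2.inRange(cv2.cvtColor(im,cv2.COLOR_BGR2HSV),(0,0,90),(180,60,255))[205:255,250:300]
n,l,st,ce=cv2.connectedComponentsWithStats(g)
for i in range(1,n):
    if st[i][4]>60:print(st[i],(ray(C,ce[i]+[250,205],60)[:,:2]-B)@R)
ce=[c for c,t in blobs(im,'brass',(300,200,400,260),60)];print('button',ray(C,ce[0],64))
print('tcp rel',(s['tcp_pos'][:2]-B)@R)
E
```

```text
t: 5.55
tcp_pos: [517.2, -212.9, 133.6]
tcp_rot: [3.141, -0.0, 3.021]
ft_force: [-0.2, -0.1, -0.1]
finger_gap: 0.782
gripper_force: 0.0
[ 517.23466068 -212.86504307  133.55623532] [ 3.14124309e+00 -3.40693061e-04  3.02080161e+00]
blue bench rel button [[-27.78666494 -78.20616314]
 [ 18.89861619 -29.74057891]]
[ 13  13  23  21 445] [[  0.07504771 -53.89224643]]
button [[ 525.14394541 -160.73051653   64.        ]]
tcp rel [ -1.6205225  -53.05661457]
```

```bash
python3 steer.py '-1.5 -1 25 0;0 0 21 0;0 0 0 0;0 0 0 0' && python3 steer.py '0 0 0 0;0 0 0 0;0 0 0 0;0 0 0 0' 0.59
```

```text
t: 6.0
tcp_pos: [518.8, -214.5, 87.8]
tcp_rot: [-3.141, -0.001, 3.02]
ft_force: [-0.3, 0.1, -0.2]
finger_gap: 0.777
gripper_force: 0.0
t: 6.4
tcp_pos: [519.2, -214.3, 88.1]
tcp_rot: [3.142, 0.001, 3.021]
ft_force: [0.2, -0.1, 0.3]
finger_gap: 0.589
gripper_force: 0.0
```

```bash
python3 steer.py '0 4 2 0;0 5 0 0;0 5 0 0;0 4 0 0;0 0 0 0'
python3 - <<'E'
from h import *
im,d,s=snap('wrist','w4');C=cam('wrist',s);print(s['tcp_pos'],s['finger_gap'],s['gripper_force'])
yaw=-.122;R=np.array([[np.cos(yaw),-np.sin(yaw)],[np.sin(yaw),np.cos(yaw)]]);B=np.array([525.2,-160.5])
print('tcp rel',(s['tcp_pos'][:2]-B)@R)
for n in ('side','top'):
    im,d,s=snap(n,n+'2')
    if n=='side':a=cv2.resize(im[180:300,225:345],(400,400),interpolation=cv2.INTER_CUBIC)
cv2.imwrite('pics/both2.png',np.hstack([a,cv2.resize(cv2.imread('pics/w4.png'),(400,400))]))
E
```

```text
t: 6.9
tcp_pos: [521.3, -195.3, 85.5]
tcp_rot: [3.141, -0.0, 3.022]
ft_force: [0.2, 0.5, -0.1]
finger_gap: 0.591
gripper_force: 0.0
[ 521.26627794 -195.28168603   85.52379036] 0.5906831639930035 0.0
tcp rel [  0.32836356 -35.00188609]
```

View pics/both2.png

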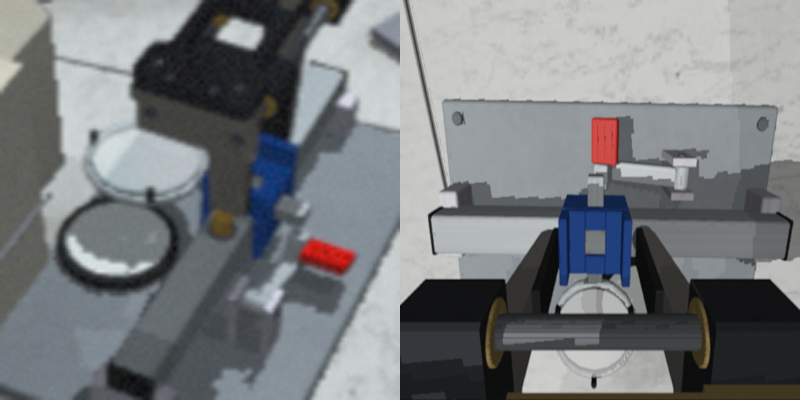

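Side: the leading finger stands over the button. Wrist: the carriage sits between the fingers. Now press down.

```bash
python3 steer.py '0 0 5 0;0 0 5 0;0 0 2.5 0;0 0 0 0'
```

```text
t: 7.45
tcp_pos: [521.3, -196.3, 72.9]
tcp_rot: [3.141, 0.0, 3.021]
ft_force: [0.2, 0.5, 6.0]
finger_gap: 0.593
gripper_force: 2.9
```

```bash
python3 steer.py '0 3 0 0;0 4 0 0;0 4 0 0;0 4 0 0;0 4 0 0;0 3 0 0;0 0 0 0'
```

```text
t: 8.15
tcp_pos: [523.6, -174.0, 72.7]
tcp_rot: [3.141, -0.001, 3.021]
ft_force: [0.9, -0.8, -0.2]
finger_gap: 0.591
gripper_force: 0.3
```

```bash
python3 steer.py '0 3 0 0;0 3 0 0;0 3 0 0;0 3 0 0;0 2 0 0;0 0 0 0'
python3 - <<'E'
from h import *
im,d,s=snap('wrist','w5');print(s['tcp_pos'],s['ft_force'],s['gripper_force'])
a=cv2.resize(snap('side','s5')[0][180:300,225:345],(400,400),interpolation=cv2.INTER_CUBIC)
cv2.imwrite('pics/both3.png',np.hstack([a,cv2.resize(im[150:310,200:360],(400,400))]))
E
```

```text
t: 8.75
tcp_pos: [525.3, -161.2, 72.7]
tcp_rot: [-3.141, -0.0, 3.021]
ft_force: [1.2, -3.1, -1.6]
finger_gap: 0.591
gripper_force: 1.7
[ 525.28467532 -161.1613377    72.72830789] [ 1.24702694 -3.06815273 -1.62280905] 1.7251885682344437
```

View pics/both3.png

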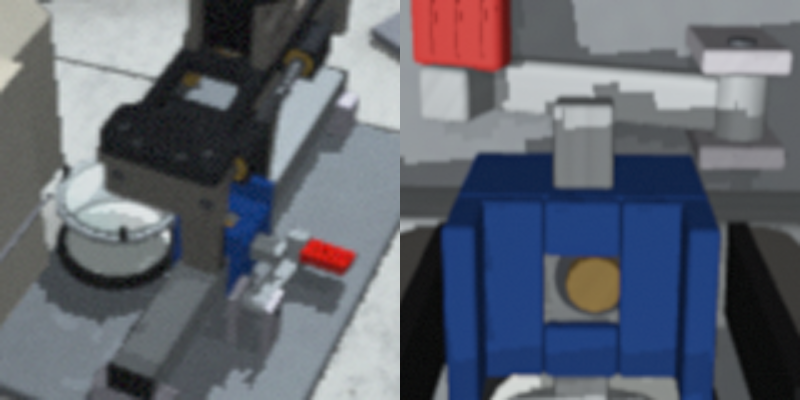

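The button shows in the hole (right crop, about (593,285)) but close to its +y edge, so I'll nudge a little further.

```bash
python3 steer.py '0 1 0 0;0 0.5 0 0;0 0 0 0'
python3 - <<'E'
from h import *
im,d,s=snap('wrist','w6');C=cam('wrist',s)
ce=[(c,t) for c,t in blobs(im,'brass',(200,150,360,310),30)];print(ce)
c=ce[0][0];f,cx,cy,E=C;z=d[int(c[1]),int(c[0])];p=E@[(c[0]-cx)/f*z,(c[1]-cy)/f*z,z,1];print('button3d',p)
for du,dv in((0,-25),(0,22)):
    u,v=c[0]+du,c[1]+dv;z=d[int(v),int(u)];print('roof3d',E@[(u-cx)/f*z,(v-cy)/f*z,z,1])
E
```

```text
t: 9.15
tcp_pos: [525.5, -158.4, 73.1]
tcp_rot: [3.14, -0.001, 3.021]
ft_force: [-0.5, -0.4, -1.1]
finger_gap: 0.588
gripper_force: 0.5
[(array([271.95992714, 266.37887067]), array([260, 254,  25,  27, 549], dtype=int32))]
button3d [ 525.02817956 -159.76636402   63.60369777    1.        ]
roof3d [ 513.69914551 -158.39806547   59.80260143    1.        ]
roof3d [ 538.61407122 -161.48386778   59.95196304    1.        ]
```

Button top is at 63.6 mm and the roof at 60, so it's locked. Backing off now.

```bash
python3 steer.py '0 -2 0 0;0 0 0 0;0 0 0 0;0 0 0 0' 0.75 && python3 steer.py '0 0 -15 0;0 0 -40 0;0 0 -45 0;0 0 -30 0;0 0 0 0;0 0 0 0'
python3 - <<'E'
from h import *
im,d,s=snap('wrist','w7');C=cam('wrist',s);print(s['tcp_pos'],s['ft_force'])
cv2.imwrite('pics/w7c.png',cv2.resize(im[130:290,190:390],(800,600)))
for c,z in(('red',32),('brass',64)):
    for ce,st in blobs(im,c,(190,100,390,300),60): 
        f,cx,cy,E=C;dz=d[int(ce[1]),int(ce[0])];print(c,ce,E@[(ce[0]-cx)/f*dz,(ce[1]-cy)/f*dz,dz,1])
E
```

```text
t: 9.6
tcp_pos: [525.4, -161.0, 73.1]
tcp_rot: [3.141, 0.0, 3.021]
ft_force: [-0.4, -0.2, 0.5]
finger_gap: 0.749
gripper_force: 0.0
t: 10.2
tcp_pos: [525.6, -161.0, 204.2]
tcp_rot: [3.141, 0.002, 3.021]
ft_force: [-0.6, -0.5, -0.3]
finger_gap: 0.748
gripper_force: 0.0
[ 525.58485037 -161.00288332  204.16610474] [-0.57371467 -0.52505121 -0.28597606]
red [244.13188406 132.6       ] [ 469.96861196 -181.91224819   30.94261094    1.        ]
brass [276.63888889 199.51111111] [ 525.59379101 -159.80233108   64.02268791    1.        ]
```

View pics/w7c.png

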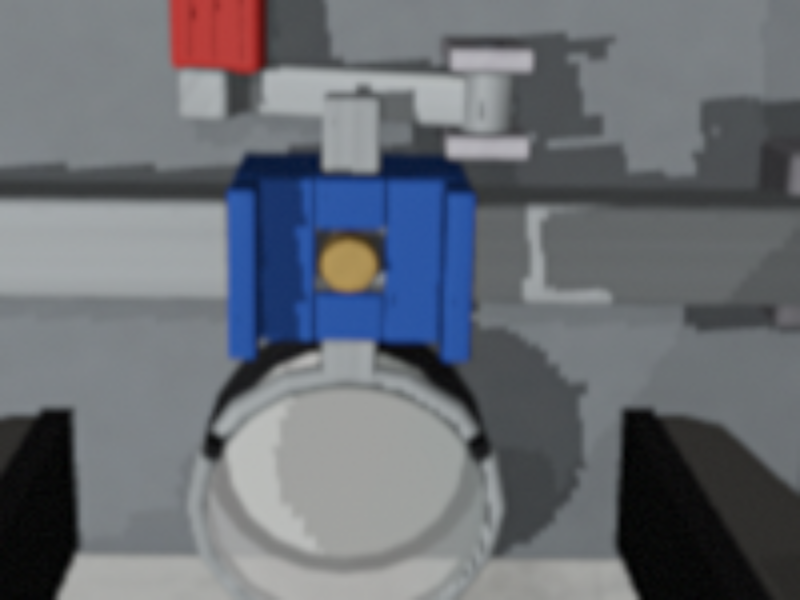

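The button (348,263) is up and centred in the hole, the lever is down, the lens is over the lamp and the gripper is clear.

```bash
python3 -c "
from plant import manip
print(manip.finish_job())"
```

```text
the job is handed in; nothing more can be done
None
```

The job is handed in: the last wrist view showed the lever down, the carriage locked with the button up through its hole (top at about 64 mm), the lens over the lamp and the gripper clear; no verdict was returned.

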